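Index the jig and snap the cap on its stud

TASK

Turn the round plate of the bench jig counter-clockwise (it has an upright black knob for that) until it clicks into its notch, with the steel stud out from under the clear guard and at the yellow arrow. Then take the orange cap from the red tray, press it onto the stud until it snaps, and go on pressing it fully home. Finish while still holding the cap down on the shoulder with about 10 N: do not let go, and leave the other things where they are.

Things in the scene. Friction and masses are not known exactly. Their poses are not given: they have to be found in the camera images.
- turntable (a joint): angle of the jig's round plate in rad, growing counter-clockwise seen from above. Starts at 0 to 0.5. The spring notch is at 1.75: about 5 N at the knob takes the plate over the notch's edge at 1.68, then a spring draws it to 1.75; the far edge is at 1.82. Elsewhere light friction (under 1.5 N at the knob). Hard stops at 0 and 2.0
- turntable_hinge (a point): point on the vertical turning axis of the jig's aluminium plate (206 mm across), at the plate's top face, 34 mm above the bench. Its axes turn with the plate
- jig: fixed black base of the jig, 260 x 260 x 20 mm. Origin: centre of its underside, on the turning axis. In the notch the stud stands on its -x side, at the yellow arrow. The clear guard stands over its +y side: roof 90 to 95 mm above the bench, from y = 40 to 130 mm and x = -45 to 70 mm
- turn_knob_top (a point): centre of the top of the black upright turning knob on the plate, 85 mm from the turning axis, a quarter turn counter-clockwise ahead of the stud. A freely spinning cylinder 20 mm across, its top 56 mm above the plate (90 mm above the bench); its upper 45 mm can be held
- stud: steel stud on the plate, 72 mm from the turning axis, under the guard at the start. Origin: on its axis, on the top face of its dark shoulder (48 mm across), 44 mm above the bench; z up. The post above the shoulder is 24 mm across, 17 mm tall, with a tapered tip; four sprung brass balls stand 4 mm out of it, centred 10 mm above the shoulder
- cap: orange snap cap, 60 g, open side down. Origin: centre of its underside; z up. Skirt 47 mm across, 26 mm tall; above it a round grip knob 28 mm across and 28 mm tall; total 54 mm. Mouth 28 mm across, hollow 20 mm deep. Its lip meets the stud's balls 14 mm above the shoulder, takes about 9 N to pass, resistance drops from about 8 mm and turns to a pull at 5 mm; it rests on the shoulder at 0
- tray: red open tray fixed to the bench, 150 x 250 mm, walls 25 mm tall, floor 5 mm thick, divided across its y axis into two compartments. Origin: centre of its underside. The cap stands in one compartment, a jar in the other
- jar: green glass jar, 52 mm across, 55 mm tall, standing in the other compartment of the tray. Origin: centre of its underside. Leave alone
- tape_measure: yellow tape measure 70 x 35 x 65 mm, upright. Origin: centre of its underside. Leave alone
- battery0: black tool battery pack 75 x 65 x 59 mm. Origin: centre of its underside. Leave alone
- battery1: second black battery pack, same size. Leave alone
- screwdriver: yellow-handled screwdriver, 200 mm long, lying flat. Leave alone
- oil_bottle: blue bottle with a red cap, 54 mm across, 130 mm tall, standing. Leave alone
- grip_pad: wooden sanding block 90 x 60 x 28 mm. Leave alone
There are look-alikes about, which are no part of the job. Leave any blue, pink or purple look-alike of the cap alone.

How it is judged:
By the outcome, as a careful person would: the job done as asked, in the order asked, and still so for the second after the job is handed in, while the arm keeps its last pose, push and grip.
It also fails if it takes over 64 s, if anything falls off the work surface, if the arm or the gripper's body presses on something with over 40 N, if the wrist force passes 120 N, or if a joint passes its speed limit or range.

ROBOT

A 6-joint arm with a two-finger parallel gripper is mounted at the origin on the work surface. World frame = base frame: x ahead of the robot, y to its left, z up, the work surface at z = 0. Lengths are in m, angles in rad, forces in N, time in s.
With the tool pointing down it reaches from about 0.325 to 0.775 m from the base axis. Payload 5.5 kg.
Tool frame: the origin (TCP) lies between the finger pads; the fingertips stand tips_ahead ahead of it and the grasp point (between the pads) is the TCP (tips_ahead is the distance from the TCP to the fingertips, in m); z points along the fingers, y is the line along which they close (so a half turn about z gives the same grasp; the last joint's range is limited). The gripper opens to 85 mm and grips with 20 to 120 N. Pads are 22 mm wide; open, the fingers measure 114 mm over their backs; the gripper's body (76 mm by 85 mm) begins 54 mm behind the grasp point. The pads swing forward as they close: fully open they stand 13 mm farther back than shut.
Start: joints at [1.276, 0.091, 1.231, -0, 1.82, -0.057], TCP at [0.141, 0.583, 0.25] pointing down, gripper open.
Joint ranges: [-2.87, 2.87], [-0.86, 2.18], [0.17, 2.46], [-1.51, 4.65], [0.06, 2.69], [-2.65, 2.65]. Speed limits (rad/s): [2.57, 2.57, 3.01, 3.14, 3.14, 3.14].

INTERFACE

Orientations are given as a 3x3 rotation matrix whose columns are the frame's x, y, z axes.
In Python, from workcell import get_state, camera, camera_params, close_job, tips_ahead gives the robot as it stands. The module is installed in compiled form; this text tells all that it offers.
- The arm moves only by the shell command python3 -m crank 'ROWS' [OPENING]. ROWS is JSON, a list of rows, each a list of 2 entries, a list of its own where there are three numbers: the shift along the tool's x, y, z in m, then the turn about the tool's z in rad. In form: [[[x, y, z], turn], ...]. A call has exactly 8 rows; each row shifts and turns the commanded pose from where the row before left it, along the tool's axes as they then stand; what a row does not reach is not made up. A row lasts 1/12 s, in which the tool goes at most 41.7 mm and 7.16 degrees, less where a joint would pass 70% of its speed; a pose out of reach is approached as far as the arm can. A call is refused whole if a number of a shift passes 0.0417 or a number of a turn 0.125, either way. A call with a gripper value outside its range is refused whole. OPENING is the finger opening in m, from 0 to 0.0854, set as the call begins (- or left out, the last holds). The fingers move at their own pace and stop on an object; the grip force is fixed at half the most. Time passes only in rows, so rows that do not move let the fingers close, or fill a call up. It gives the time, the measured TCP pose, the force, the opening and the grip force at its end, in the units of the state.
- get_state(): the state, without advancing time (a new reading comes with each control period).
- camera(name): name is "scene" or "top"; returns the picture (384x512x3 uint8, blue, green, red); there is no depth.
- camera_params(name): a dict with "intrinsics" (3x3 intrinsics, pixels), "k1" (the pictures are not rectified: a ray, as slopes to the right and down, at radius r is drawn at 1 + k1 r^2 times it, then the intrinsics apply), "R" (3x3) and "t" (3): a world point X has camera coordinates R X + t. Camera axes: x right, y down, z forward; pixel columns grow to the right and rows downward; lengths in m; the calibration is good to about 2 mm. A picture is of the moment at which its call begins. camera_params takes no time and is no camera call.
- close_job(): hands the job in; it is judged then, once.
The state is a dict: "time_s": time; "joints": joint angles; "dq": joint speeds; "effort": joint torques, N m; "tcp_pos": TCP position; "tcp_rot": TCP orientation; "contact_force": force on the tool from outside, world axes, zero at the start; "torque": the same for the moment, N m; "grip_width": finger opening in m; "finger_force": force on a finger pad.
Only numpy, scipy, OpenCV 4.12 (cv2) and the standard library are available. Lean on these libraries where they do the work, as an engineer would, in place of code of your own. Each camera call takes 0.05 s, during which the arm holds its last target. There are 200 camera calls.

## Working session

There is one attempt and no reset: what is moved stays moved. The work goes in short steps, Python scripts to look and compute and a shell command to move; the robot and the scene stay as the last step left them, time stands still between calls to the robot, and variables do not carry over. Pictures are saved under pics/ and viewed, at most 10 in all, crops included, and the job is handed in when it is done.

```bash
mkdir -p pics
cat > h.py <<'E'
import numpy as np, cv2
from workcell import *
def ray(name,u,v):
    p=camera_params(name);K=np.array(p["intrinsics"]);k=p["k1"]
    d=np.array([(u-K[0,2])/K[0,0],(v-K[1,2])/K[1,1]]);s=d.copy()
    for _ in range(30): s=d/(1+k*(s@s))
    R=np.array(p["R"]);t=np.array(p["t"])
    return -R.T@t, R.T@np.array([s[0],s[1],1])
def at(name,u,v,z):
    c,d=ray(name,u,v); return c+d*(z-c[2])/d[2]
def pix(name,X):
    p=camera_params(name);K=np.array(p["intrinsics"]);c=np.array(p["R"])@np.array(X)+np.array(p["t"])
    s=c[:2]/c[2];s=s*(1+p["k1"]*(s@s)); return K[:2,:2]@s+K[:2,2]
def tri(a,b):
    (c1,d1),(c2,d2)=ray("scene",*a),ray("top",*b)
    s=np.linalg.lstsq(np.c_[d1,-d2],c2-c1,rcond=None)[0]
    p,q=c1+s[0]*d1,c2+s[1]*d2
    return (p+q)/2,np.linalg.norm(p-q)
def save(name,f,box=None,k=1):
    im=camera(name)
    if box: x,y,w,h=box; im=im[y:y+h,x:x+w]
    cv2.imwrite("pics/"+f,cv2.resize(im,None,fx=k,fy=k,interpolation=cv2.INTER_CUBIC));
E
python3 - <<'E'
from h import *
a=camera("scene");b=camera("top")
cv2.imwrite("pics/s0.png",cv2.resize(a,(800,600),interpolation=2));cv2.imwrite("pics/t0.png",cv2.resize(b,(800,600),interpolation=2))
np.save("s0.npy",a);np.save("t0.npy",b)
s=get_state();print(s["tcp_pos"],np.round(s["tcp_rot"],3).tolist(),s["contact_force"],s["grip_width"],tips_ahead)
for n in("scene","top"):
  p=camera_params(n);print(-np.array(p["R"]).T@p["t"],p["k1"],p["intrinsics"])
E
```

```text
[0.14128107 0.58289457 0.24924742] [[-0.972, 0.236, -0.001], [0.236, 0.972, -0.002], [0.0, -0.002, -1.0]] [-0.64964981 -0.34424246  0.14022153] 0.08558088919339935 0.019
[ 1.12450483 -0.11708718  1.05516885] 0.04737695082674718 [[427.14850358   0.         256.56515292]
 [  0.         427.14850358 198.36576268]
 [  0.           0.           1.        ]]
[ 0.28230018 -0.05009575  1.18938258] -0.09961551354469778 [[412.36860844   0.         255.35904635]
 [  0.         412.36860844 193.70454571]
 [  0.           0.           1.        ]]
```

View pics/s0.png

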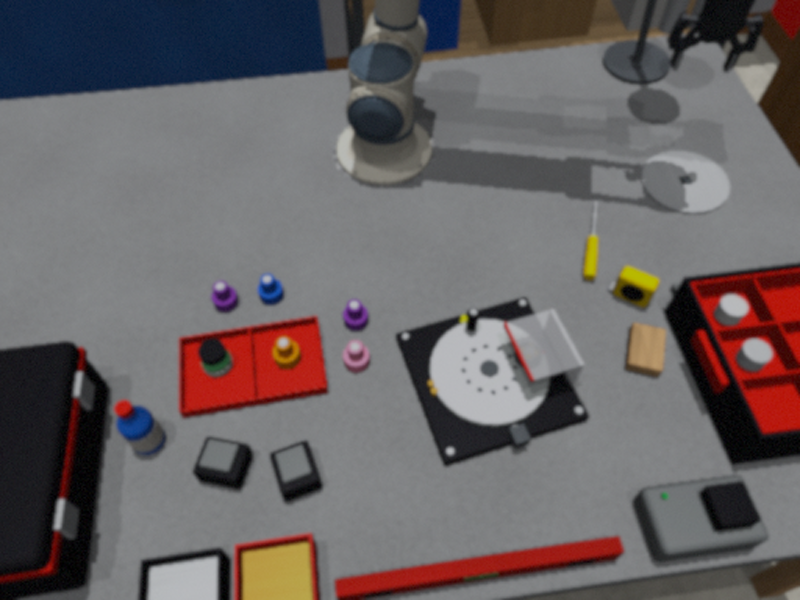

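View pics/t0.png

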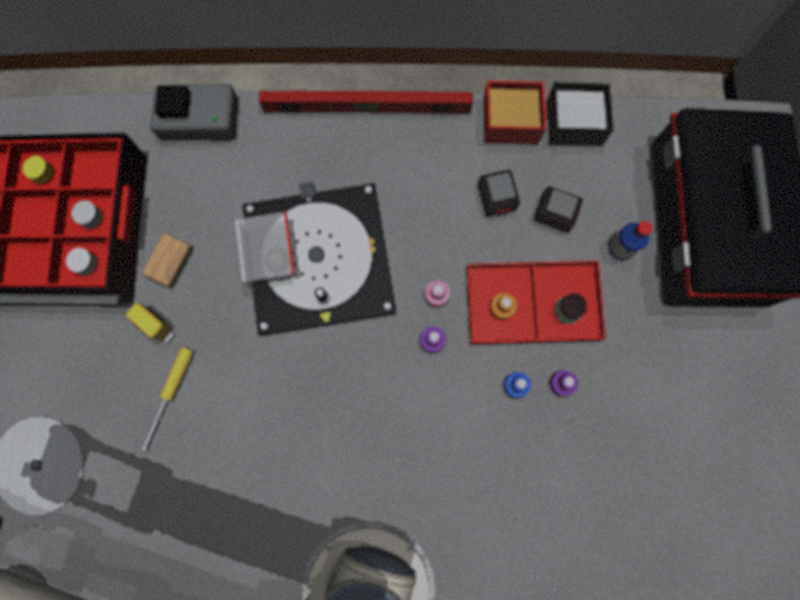

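Both views show the jig (top ~(316,254), knob (321,294), yellow arrow (326,317), guard on the left, in 800-px coordinates) and the tray.

Cap candidates (top view, 800-px coordinates):
- orange in the tray (504,304)
- pink (437,292)
- purple (432,340) and (565,383)
- blue (517,385)
- jar (571,308)

I choose the orange one in the red tray and check it in one crop.

Run:
```python
from h import *
a=np.load("s0.npy");b=np.load("t0.npy")
def c(im,x,y,w,h,k):return cv2.resize(im[y:y+h,x:x+w],(w*k,h*k),interpolation=2)
m=np.zeros((600,800,3),np.uint8)
# scene jig (250,185) 130x115 x3 ; top jig (145,112) 115x105 x3 ; tray scene (110,198) 130x70; top (295,160) 100x65
for im,x,y,w,h,k,X,Y in[(a,250,185,130,115,3,0,0),(b,145,112,115,105,3,400,0),(a,110,198,130,70,3,0,360),(b,295,160,100,65,4,400,340)]:
  m[Y:Y+h*k,X:X+w*k]=c(im,x,y,w,h,k)
cv2.imwrite("pics/c0.png",m)
```

```text
(no output)
```

View pics/c0.png

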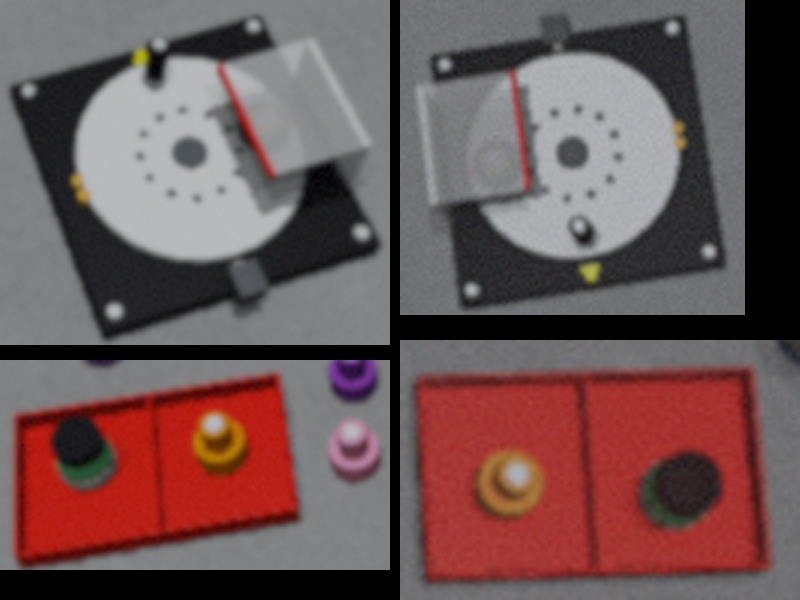

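The crop confirms the orange cap: grip-knob top at scene crop (214,423) and top crop (517,473), alone in the left-hand compartment. The knob top is at (159,46) and (578,226). The hub is at (190,152) and (572,153). The arrow is at (590,272), and the stud shows dimly under the guard at (497,160).

Run:
```python
from h import *
S=lambda u,v:(250+u/3-.33,185+v/3-.33)
T=lambda u,v:(145+(u-400)/3-.33,112+v/3-.33)
print("hub",tri(S(190,152),T(572,153)),at("top",*T(572,153),.036),at("scene",*S(190,152),.036))
print("knob",tri(S(159,46),T(578,226)),at("top",*T(578,226),.09),at("scene",*S(159,46),.09))
q=np.array([at("top",*T(*p),.022) for p in[(443,64),(673,28),(709,252),(472,290)]]);print(q,q.mean(0))
qs=np.array([at("scene",*S(*p),.022) for p in[(361,232),(115,311),(28,90),(253,26)]]);print(qs,qs.mean(0))
print("arrow",at("top",*T(590,272),.02),at("scene",*S(141,57),.02))
print("stud",at("top",*T(497,160),.055))
cs=(110+214/3-.33,198+(423-360)/3-.33);ct=(295+117/4-.4,160+133/4-.4)
print("cap",tri(cs,ct),at("top",*ct,.059),at("scene",*cs,.059))
```

```text
hub (array([0.59812012, 0.10485449, 0.03498724]), np.float64(0.00031480851947455135)) [0.59786617 0.10487632 0.036     ] [0.59863943 0.10447432 0.036     ]
knob (array([0.51498042, 0.08968833, 0.08718379]), np.float64(0.0008297450325312528)) [0.51444034 0.0897461  0.09      ] [0.51675025 0.08866675 0.09      ]
[[ 0.692761    0.23936854  0.022     ]
 [ 0.73188398  0.01042195  0.022     ]
 [ 0.50442938 -0.02846894  0.022     ]
 [ 0.46519517  0.19837883  0.022     ]] [0.59856738 0.1049251  0.022     ]
[[ 0.69084964  0.23755241  0.022     ]
 [ 0.73100138  0.01174589  0.022     ]
 [ 0.50399525 -0.02874607  0.022     ]
 [ 0.46485996  0.19781495  0.022     ]] [0.59767656 0.10459179 0.022     ]
arrow [0.48418597 0.08561572 0.02      ] [0.48244368 0.0840008  0.02      ]
stud [0.58527735 0.17366454 0.055     ]
cap (array([ 0.50730996, -0.24257566,  0.05950007]), np.float64(0.00030638635692295426)) [ 0.50741287 -0.24250561  0.059     ] [ 0.50697691 -0.24279287  0.059     ]
```

Checks out: the hub–knob radius is 85 mm and the heights match. Jig yaw is about +0.172 and the plate is at about 0.19 rad, so about 1.56 rad remains. Moving above the knob.

```bash
python3 -m crank '[[[-0.03,-0.0245,0.005],0],[[-0.03,-0.0245,0.005],0],[[-0.03,-0.0245,0.005],0],[[-0.03,-0.0245,0.005],0],[[-0.03,-0.0245,0.005],0],[[-0.03,-0.0245,0.005],0],[[-0.03,-0.0245,0.005],0],[[-0.03,-0.0245,0.005],0]]' 0.07
python3 -m crank '[[[-0.03,-0.0245,0.005],0],[[-0.03,-0.0245,0.005],0],[[-0.03,-0.0245,0.005],0],[[-0.03,-0.0245,0.005],0],[[-0.03,-0.0245,0.005],0],[[-0.03,-0.0245,0.005],0],[[-0.03,-0.0245,0.005],0],[[-0.03,-0.0245,0.005],0]]'
python3 -m crank '[[[0,0,0],-0.06],[[0,0,0],-0.06],[[0,0,0],-0.06],[[0,0,0],-0.06],[[0,0,0],-0.06],[[0,0,0],-0.06],[[0,0,0],-0.06],[[0,0,0],0]]'
```

```text
time_s: 0.77
tcp_pos: [0.329, 0.3344, 0.2097]
tcp_rot: [[-0.972, 0.235, -0.0], [0.235, 0.972, -0.0], [0.0, -0.0, -1.0]]
contact_force: [0.5, -0.0, -0.5]
grip_width: 0.07
finger_force: 0.0
time_s: 1.43
tcp_pos: [0.5161, 0.0872, 0.1697]
tcp_rot: [[-0.972, 0.236, -0.0], [0.236, 0.972, 0.0], [0.0, -0.0, -1.0]]
contact_force: [0.2, 0.8, 0.8]
grip_width: 0.0701
finger_force: 0.0
time_s: 2.1
tcp_pos: [0.5152, 0.089, 0.1697]
tcp_rot: [[-0.983, -0.183, -0.001], [-0.183, 0.983, -0.0], [0.001, 0.0, -1.0]]
contact_force: [0.9, 0.7, -0.1]
grip_width: 0.0698
finger_force: 0.0
```

```bash
cat > st.py <<'E'
from h import *
import sys
s=get_state();R=np.array(s["tcp_rot"]);p=np.array(s["tcp_pos"])
print(round(s["time_s"],2),"pos",p.round(4),"x",R[:,0].round(3),"y",R[:,1].round(3),"F",np.round(s["contact_force"],1),"w",round(s["grip_width"],4),"ff",s["finger_force"],"j6",np.round(s["joints"][5],2))
if len(sys.argv)>1: g=np.array(eval(sys.argv[1]));print("to go, tool axes",(R.T@(g-p)).round(4))
E
python3 st.py "[.5148,.0895,.07]"
```

```text
2.1 pos [0.5152 0.089  0.1697] x [-0.983 -0.183  0.001] y [-0.183  0.983  0.   ] F [ 0.9  0.7 -0.1] w 0.0698 ff 0.0 j6 -1.65
to go, tool axes [0.0002 0.0005 0.0997]
```

Wrist headroom: j6 is at -1.65 and the arc needs -1.56 more, so I use the equivalent half-turned grasp, turning +π on the way down.

```bash
python3 -m crank '[[[0,0,0],0.12],[[0,0,0],0.12],[[0,0,0],0.12],[[0,0,0],0.12],[[0,0,0],0.12],[[0,0,0],0.12],[[0,0,0],0.12],[[0,0,0],0.12]]' >/dev/null
python3 -m crank '[[[0,0,0],0.12],[[0,0,0],0.12],[[0,0,0],0.12],[[0,0,0],0.12],[[0,0,0],0.12],[[0,0,0],0.12],[[0,0,0],0.12],[[0,0,0],0.12]]' >/dev/null
python3 -m crank '[[[0,0,0.002],0.12],[[0,0,0.002],0.12],[[0,0,0.002],0.12],[[0,0,0.002],0.12],[[0,0,0.002],0.12],[[0,0,0.002],0.12],[[0,0,0.002],0.12],[[0,0,0.002],0.12]]' >/dev/null
python3 -m crank '[[[0,0,0.007],0.12],[[0,0,0.007],0.12],[[0,0,0.007],0.02],[[0,0,0.007],0],[[0,0,0.007],0],[[0,0,0.007],0],[[0,0,0],0],[[0,0,0],0]]' >/dev/null
python3 st.py "[.5148,.0895,.07]"
python3 -c "
from h import *
save('scene','s1.png',(290,150,100,110),5)"
```

```text
4.77 pos [0.5152 0.0891 0.1117] x [ 0.983  0.184 -0.001] y [ 0.184 -0.983 -0.   ] F [ 0.5 -1.   0.2] w 0.0702 ff 0.0 j6 1.49
to go, tool axes [-0.0003 -0.0005  0.0417]
```

View pics/s1.png

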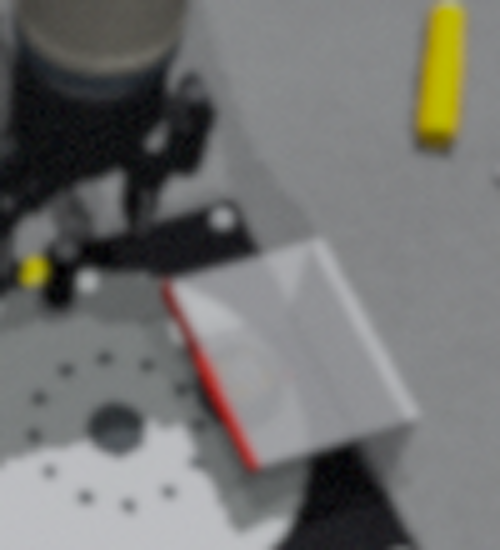

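The knob (crop ~(65,260)) stands between the open fingers (right tip ~(140,215)), well clear of the guard. Descending and closing.

```bash
python3 -m crank '[[[0,0,0.01],0],[[0,0,0.01],0],[[0,0,0.01],0],[[0,0,0.01],0],[[0,0,0],0],[[0,0,0],0],[[0,0,0],0],[[0,0,0],0]]' 0.07 >/dev/null; python3 st.py
python3 -m crank '[[[0,0,0],0],[[0,0,0],0],[[0,0,0],0],[[0,0,0],0],[[0,0,0],0],[[0,0,0],0],[[0,0,0],0],[[0,0,0],0]]' 0.0 >/dev/null; python3 st.py "[.5148,.0895,.07]"
```

```text
5.48 pos [0.5159 0.0891 0.0729] x [0.983 0.183 0.001] y [ 0.183 -0.983  0.   ] F [-0.2 -0.9  0.1] w 0.0701 ff 0.0 j6 1.49
6.15 pos [0.5156 0.0891 0.0728] x [0.983 0.183 0.001] y [ 0.183 -0.983 -0.   ] F [-0.6  0.3  3.9] w 0.0184 ff 58.691110610961914 j6 1.49
to go, tool axes [-0.0008 -0.0005  0.0028]
```

```bash
python3 -m crank '[[[0.0004,0.0085,0],-0.1],[[0.0004,0.0085,0],-0.1],[[0.0004,0.0085,0],-0.1],[[0.0004,0.0085,0],-0.1],[[0,0,0],0],[[0,0,0],0],[[0,0,0],0],[[0,0,0],0]]' >/dev/null; python3 st.py
cat > ang.py <<'E'
from h import *
s=get_state();d=np.array(s["tcp_pos"])[:2]-[.598,.1048];print("r",np.hypot(*d).round(4),"plate",((np.arctan2(d[1],d[0])%(2*np.pi))-(1.5*np.pi+.172)+1.75).round(3))
E
python3 ang.py
```

```text
6.82 pos [0.5285 0.0582 0.0728] x [0.835 0.55  0.002] y [ 0.55  -0.835  0.001] F [3.7 1.7 2.6] w 0.0181 ff 59.12483632564545 j6 1.03
r 0.0837 plate 0.598
```

```bash
python3 -m crank '[[[0.0006,0.0085,0],-0.1],[[0.0006,0.0085,0],-0.1],[[0.0006,0.0085,0],-0.1],[[0.0006,0.0085,0],-0.1],[[0.0004,0.0085,0],-0.1],[[0.0004,0.0085,0],-0.1],[[0.0004,0.0085,0],-0.1],[[0.0004,0.0085,0],-0.1]]' >/dev/null; python3 st.py;python3 ang.py
```

```text
7.48 pos [0.5836 0.0227 0.0727] x [0.182 0.983 0.002] y [ 0.983 -0.182 -0.001] F [-0.9  6.6  5.3] w 0.0186 ff 59.635212421417236 j6 0.16
r 0.0834 plate 1.405
```

```bash
python3 -m crank '[[[0.0007,0.0043,0],-0.05],[[0.0007,0.0043,0],-0.05],[[0.0005,0.0043,0],-0.05],[[0.0001,0.0017,0],-0.02],[[0.0001,0.0017,0],-0.02],[[0.0001,0.0017,0],-0.02],[[0,0,0],0],[[0,0,0],0]]' >/dev/null; python3 st.py;python3 ang.py
```

```text
8.15 pos [0.6012 0.0217 0.0727] x [-0.022  1.    -0.001] y [ 1.     0.022 -0.002] F [-2.2  0.1  6. ] w 0.0185 ff 59.799848198890686 j6 -0.04
r 0.0831 plate 1.616
```

```bash
for i in 1; do python3 -m crank '[[[0,0.0017,0],-0.02],[[0,0.0017,0],-0.02],[[0,0.0017,0],-0.02],[[0,0,0],0],[[0,0,0],0],[[0,0,0],0],[[0,0,0],0],[[0,0,0],0]]' >/dev/null; done; python3 st.py;python3 ang.py
python3 -m crank '[[[0,0.0017,0],-0.02],[[0,0.0017,0],-0.02],[[0,0,0],0],[[0,0,0],0],[[0,0,0],0],[[0,0,0],0],[[0,0,0],0],[[0,0,0],0]]' >/dev/null; python3 st.py;python3 ang.py
```

```text
8.82 pos [0.607  0.0221 0.0728] x [-0.082  0.997 -0.   ] y [0.997 0.082 0.   ] F [0.7 1.  4.2] w 0.0187 ff 59.67423677444458 j6 -0.1
r 0.0832 plate 1.686
9.48 pos [0.6111 0.0227 0.0728] x [-0.122  0.993  0.   ] y [0.993 0.122 0.002] F [4.9 1.5 3.3] w 0.0186 ff 59.57125961780548 j6 -0.14
r 0.0832 plate 1.736
```

Past the edge: the force on the tool has turned forward, so the notch spring is now pulling. One small step more, then release and rise.

```bash
python3 -m crank '[[[0,0.0008,0],0],[[0,0.0005,0],0],[[0,0,0],0],[[0,0,0],0],[[0,0,0],0],[[0,0,0],0],[[0,0,0],0],[[0,0,0],0]]' >/dev/null; python3 st.py;python3 ang.py
python3 -m crank '[[[0,0,0],0],[[0,0,0],0],[[0,0,0],0],[[0,0,0],0],[[0,0,0],0],[[0,0,0],0],[[0,0,-0.005],0],[[0,0,-0.01],0]]' 0.06 >/dev/null; python3 st.py
```

```text
10.15 pos [0.6116 0.0228 0.0727] x [-0.122  0.993  0.   ] y [0.993 0.122 0.   ] F [1.5 1.3 5.4] w 0.0187 ff 59.624000787734985 j6 -0.14
r 0.0832 plate 1.742
10.82 pos [0.6108 0.0224 0.0862] x [-0.123  0.992  0.   ] y [ 0.992  0.123 -0.003] F [-0.8 -0.9  0.2] w 0.0601 ff 0.0 j6 -0.14
```

```bash
python3 -m crank '[[[0,0,-0.03],0],[[0,0,-0.03],0],[[-0.025,-0.0135,0],0],[[-0.025,-0.0135,0],0],[[-0.025,-0.0135,0],0],[[-0.025,-0.0135,0],0],[[-0.025,-0.0135,0],0],[[-0.025,-0.0135,0],0]]' 0.06 >/dev/null
python3 -m crank '[[[-0.025,-0.0135,0],0],[[-0.025,-0.0135,0],0],[[-0.025,-0.0135,0],0],[[-0.025,-0.0135,0],0],[[0,0,0],0],[[0,0,0],0],[[0,0,0],0],[[0,0,0],0]]' >/dev/null; python3 st.py "[.5073,-.2426,.053]"
python3 - <<'E'
from h import *
a=camera("scene");b=camera("top")
c=lambda im,x,y,w,h,k:cv2.resize(im[y:y+h,x:x+w],(w*k,h*k),interpolation=2)
m=np.zeros((600,800,3),np.uint8)
for im,x,y,w,h,k,X,Y in[(a,250,185,130,115,3,0,0),(b,145,112,115,105,3,400,0),(a,110,190,130,78,3,0,360),(b,295,160,100,65,4,400,340)]:
  m[Y:Y+h*k,X:X+w*k]=c(im,x,y,w,h,k)
cv2.imwrite("pics/c1.png",m)
E
```

```text
12.15 pos [ 0.5088 -0.2415  0.1478] x [-0.124  0.992  0.   ] y [0.992 0.124 0.001] F [0.4 1.  0.4] w 0.0598 ff 0.0 j6 -0.63
to go, tool axes [-0.0009 -0.0017  0.0948]
```

View pics/c1.png

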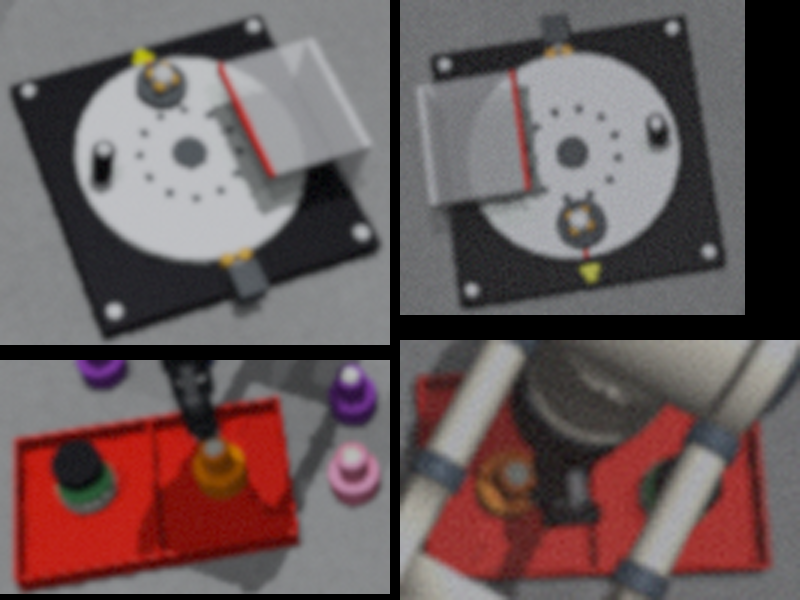

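The stud now stands clear at the arrow (scene crop (161,75), top crop (579,218)), with the plate's red line on the arrow and the notch marks at the block. The cap is undisturbed below the gripper.

Run:
```python
from h import *
S=lambda u,v:(250+u/3-.33,185+v/3-.33)
T=lambda u,v:(145+(u-400)/3-.33,112+v/3-.33)
print("stud",tri(S(161,75),T(579,218)),at("top",*T(579,218),.061),at("scene",*S(161,75),.061))
print("shoulder",at("top",*T(582,224),.044),at("scene",*S(162,85),.044))
k=tri(S(103,150),T(656,122));print("knob",k)
p=np.array([.5088,-.2415,.129]);s=pix("scene",p);t=pix("top",p);print((s[0]-110)*3,(s[1]-190)*3+360,(t[0]-295)*4+400,(t[1]-160)*4+340)
```

```text
stud (array([0.52851893, 0.09184409, 0.05890036]), np.float64(0.002341307391765603)) [0.52821429 0.09275223 0.061     ] [0.52976168 0.0902183  0.061     ]
shoulder [0.52612489 0.09185988 0.044     ] [0.53038568 0.09245233 0.044     ]
knob (array([0.61344537, 0.02040468, 0.08964714]), np.float64(0.0009152718388132845))
201.84819175001147 405.8760539209152 531.3106561488707 448.749027747986
```

```bash
python3 -m crank '[[[-0.001,-0.0015,0.0115],0],[[0,0,0.0115],0],[[0,0,0.0115],0],[[0,0,0.0115],0],[[0,0,0.0115],0],[[0,0,0.0115],0],[[0,0,0.0115],0],[[0,0,0],0]]' >/dev/null; python3 st.py "[.5073,-.2426,.053]"
```

```text
12.92 pos [ 0.5055 -0.2427  0.063 ] x [-0.123  0.992  0.003] y [ 0.992  0.123 -0.004] F [-0.9  0.5 -0.3] w 0.06 ff 0.0 j6 -0.63
to go, tool axes [-0.0002  0.0018  0.01  ]
```

```bash
python3 -m crank '[[[0,0.0018,0.005],0],[[0,0,0.005],0],[[0,0,0],0],[[0,0,0],0],[[0,0,0],0],[[0,0,0],0],[[0,0,0],0],[[0,0,0],0]]' >/dev/null; python3 st.py
python3 -m crank '[[[0,0,0],0],[[0,0,0],0],[[0,0,0],0],[[0,0,0],0],[[0,0,0],0],[[0,0,0],0],[[0,0,0],0],[[0,0,0],0]]' 0.0 >/dev/null; python3 st.py
```

```text
13.58 pos [ 0.5089 -0.2434  0.0571] x [-0.123  0.992 -0.   ] y [0.992 0.123 0.   ] F [ 0.  -0.6  0.3] w 0.0601 ff 0.0 j6 -0.63
14.25 pos [ 0.5089 -0.2434  0.057 ] x [-0.123  0.992 -0.   ] y [0.992 0.123 0.   ] F [-1.2 -0.8  3.5] w 0.026 ff 59.097089767456055 j6 -0.63
```

```bash
python3 -m crank '[[[0,0,-0.02],0],[[0,0,-0.03],0],[[0,0,-0.035],0],[[0,0,0],0],[[0.02,0.004,0],0],[[0.03,0.006,0],0],[[0.035,0.006,0],0],[[0.035,0.006,0],0]]' >/dev/null; python3 st.py
python3 -m crank '[[[0.035,0.006,0],0],[[0.035,0.006,0],0],[[0.035,0.006,0],0],[[0.035,0.006,0],0],[[0.035,0.007,0],0],[[0.0255,0.005,0],0],[[0.01,0.002,0],0],[[0,0,0],0]]' >/dev/null
python3 -m crank '[[[0,0,0.01],0],[[0,0,0.005],0],[[0,0,0],0],[[0,0,0],0],[[0,0,0],0],[[0,0,0],0],[[0,0,0],0],[[0,0,0],0]]' >/dev/null; python3 st.py "[.5278,.0922,.125]"
python3 - <<'E'
from h import *
a=camera("scene");b=camera("top")
c=lambda im,x,y,w,h,k:cv2.resize(im[y:y+h,x:x+w],(w*k,h*k),interpolation=2)
m=np.zeros((600,800,3),np.uint8)
for im,x,y,w,h,k,X,Y in[(a,265,160,80,100,5,0,0),(b,165,140,80,100,5,400,0)]:
  m[Y:Y+h*k,X:X+w*k]=c(im,x,y,w,h,k)
cv2.imwrite("pics/c2.png",m)
E
```

```text
14.92 pos [ 0.5155 -0.1205  0.1411] x [-0.121  0.993  0.   ] y [ 0.993  0.121 -0.001] F [-0.1 -0.2 -0.6] w 0.0258 ff 59.09668564796448 j6 -0.42
16.25 pos [0.528  0.0919 0.1271] x [-0.122  0.992 -0.   ] y [0.992 0.122 0.001] F [ 0.5 -0.1 -1.2] w 0.0256 ff 59.104546308517456 j6 -0.01
to go, tool axes [ 0.0003 -0.0001  0.0021]
```

View pics/c2.png

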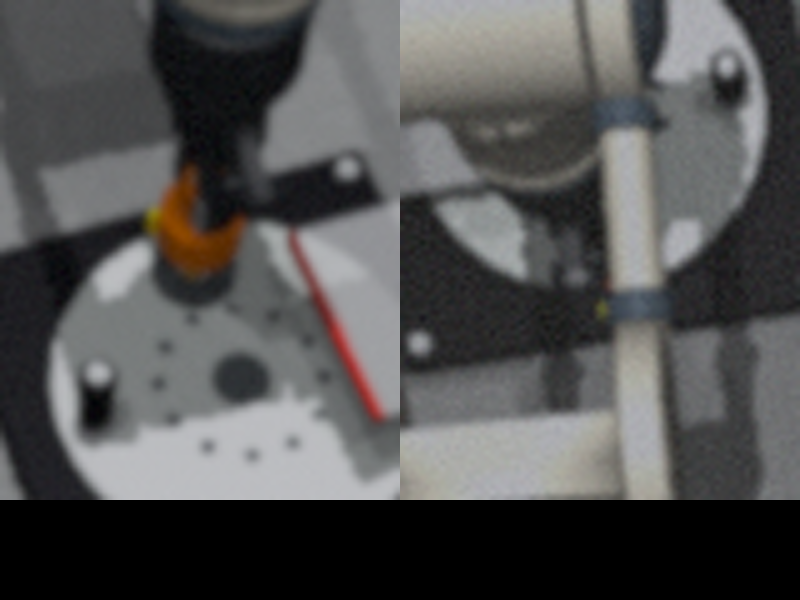

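The cap is held level, just above the stud (scene crop: skirt spans x 155–245 with lower edge y≈275; shoulder x 157–240 with lower edge y≈305). Checking that against projections.

```bash
python3 - <<'E'
from h import *
f=lambda X:((pix("scene",X)-[265,160]+.4)*5).round(1)
t=np.linspace(0,2*np.pi,200)
for n,r,z in(("skirt",.0235,.075),("shoulder",.024,.044)):
  P=np.array([f([.528+r*np.cos(a),.0919+r*np.sin(a),z]) for a in t]);print(n,P.min(0),P.max(0))
E
python3 -m crank '[[[0,0,0.002],0],[[0,0,0.002],0],[[0,0,0.002],0],[[0,0,0.002],0],[[0,0,0.002],0],[[0,0,0.002],0],[[0,0,0],0],[[0,0,0],0]]' >/dev/null; python3 st.py
```

```text
skirt [154.7 197.4] [241.7 270.6]
shoulder [150.1 227. ] [237.  300.8]
17.02 pos [0.5277 0.0921 0.1145] x [-0.123  0.992 -0.   ] y [ 0.992  0.123 -0.   ] F [-0.1  0.6 -0.4] w 0.0259 ff 59.10410463809967 j6 -0.01
```

```bash
python3 -m crank '[[[0,0,0.001],0],[[0,0,0.001],0],[[0,0,0.001],0],[[0,0,0.001],0],[[0,0,0],0],[[0,0,0],0],[[0,0,0],0],[[0,0,0],0]]' >/dev/null; python3 st.py
```

```text
17.68 pos [0.5277 0.0921 0.1109] x [-0.123  0.992  0.   ] y [ 0.992  0.123 -0.   ] F [-1.1 -0.3  1.4] w 0.0259 ff 59.30418848991394 j6 -0.01
```

```bash
python3 -m crank '[[[0,0,0.001],0],[[0,0,0.001],0],[[0,0,0.001],0],[[0,0,0],0],[[0,0,0],0],[[0,0,0],0],[[0,0,0],0],[[0,0,0],0]]' >/dev/null; python3 st.py
python3 -m crank '[[[0,0,0.001],0],[[0,0,0.001],0],[[0,0,0],0],[[0,0,0],0],[[0,0,0],0],[[0,0,0],0],[[0,0,0],0],[[0,0,0],0]]' >/dev/null; python3 st.py
```

```text
18.35 pos [0.5282 0.0922 0.1092] x [-0.123  0.992 -0.   ] y [0.992 0.123 0.002] F [-2.8 -0.1  6.8] w 0.026 ff 60.127381682395935 j6 -0.01
19.02 pos [0.5278 0.0921 0.1056] x [-0.123  0.992 -0.   ] y [ 0.992  0.123 -0.   ] F [-1.2 -0.5  1.9] w 0.0258 ff 59.40604090690613 j6 -0.01
```

```bash
python3 -m crank '[[[0,0,0.001],0],[[0,0,0.001],0],[[0,0,0.001],0],[[0,0,0],0],[[0,0,0],0],[[0,0,0],0],[[0,0,0],0],[[0,0,0],0]]' >/dev/null; python3 st.py
python3 -m crank '[[[0,0,0.001],0],[[0,0,0.001],0],[[0,0,0.001],0],[[0,0,0],0],[[0,0,0],0],[[0,0,0],0],[[0,0,0],0],[[0,0,0],0]]' >/dev/null; python3 st.py
```

```text
19.68 pos [0.5272 0.0921 0.1014] x [-0.123  0.992  0.   ] y [ 0.992  0.123 -0.002] F [ 1.4  0.6 -8.8] w 0.0257 ff 59.46957349777222 j6 -0.01
20.35 pos [0.5275 0.0921 0.0996] x [-0.123  0.992  0.   ] y [ 0.992  0.123 -0.001] F [-2.7 -0.6 -5. ] w 0.0257 ff 59.75151836872101 j6 -0.01
```

```bash
python3 -m crank '[[[0,0,0.001],0],[[0,0,0.001],0],[[0,0,0],0],[[0,0,0],0],[[0,0,0],0],[[0,0,0],0],[[0,0,0],0],[[0,0,0],0]]' >/dev/null; python3 st.py
python3 -m crank '[[[0,0,0.001],0],[[0,0,0],0],[[0,0,0],0],[[0,0,0],0],[[0,0,0],0],[[0,0,0],0],[[0,0,0],0],[[0,0,0],0]]' >/dev/null; python3 st.py
```

```text
21.02 pos [0.5281 0.0921 0.0982] x [-0.123  0.992 -0.   ] y [0.992 0.123 0.001] F [ 0.4  0.5 -0.4] w 0.0258 ff 60.05778193473816 j6 -0.01
21.68 pos [0.528  0.0921 0.0971] x [-0.123  0.992 -0.   ] y [0.992 0.123 0.001] F [ 0.9 -0.3  1.3] w 0.0258 ff 60.63823699951172 j6 -0.01
```

```bash
python3 -m crank '[[[0,0,0.001],0],[[0,0,0.001],0],[[0,0,0],0],[[0,0,0],0],[[0,0,0],0],[[0,0,0],0],[[0,0,0],0],[[0,0,0],0]]' >/dev/null; python3 st.py
python3 -m crank '[[[0,0,0.001],0],[[0,0,0],0],[[0,0,0],0],[[0,0,0],0],[[0,0,0],0],[[0,0,0],0],[[0,0,0],0],[[0,0,0],0]]' >/dev/null; python3 st.py
```

```text
22.35 pos [0.5281 0.0921 0.097 ] x [-0.123  0.992 -0.   ] y [0.992 0.123 0.002] F [-3.7 -1.7 11.2] w 0.0256 ff 61.63406252861023 j6 -0.01
23.02 pos [0.5281 0.0921 0.097 ] x [-0.123  0.992 -0.   ] y [0.992 0.123 0.002] F [-5.8 -0.4 14.1] w 0.0256 ff 62.04002916812897 j6 -0.01
```

```bash
python3 -m crank '[[[0,-0.0007,-0.001],0],[[0,0,0],0],[[0,0,0],0],[[0,0,0],0],[[0,0,0],0],[[0,0,0],0],[[0,0,0],0],[[0,0,0],0]]' >/dev/null; python3 st.py
python3 -c "
from h import *
save('scene','s3.png',(265,160,100,100),6)"
```

```text
23.68 pos [0.5279 0.092  0.097 ] x [-0.123  0.992 -0.   ] y [0.992 0.123 0.003] F [-0.7  0.   9.1] w 0.0256 ff 61.359100341796875 j6 -0.01
```

View pics/s3.png

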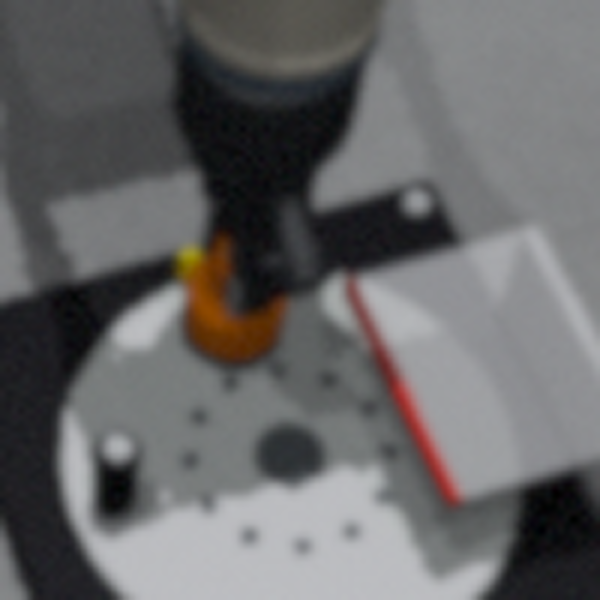

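The cap sits flush on the shoulder at (238,335), with its lower edge at y≈360 and no dark gap. The knob is unchanged at (117,450). One idle call to check that the push is steady.

```bash
python3 -m crank '[[[0,0,0.0002],0],[[0,0,0],0],[[0,0,0],0],[[0,0,0],0],[[0,0,0],0],[[0,0,0],0],[[0,0,0],0],[[0,0,0],0]]' >/dev/null; python3 st.py; python3 -c "
from h import *
for i in range(4): camera('top'); print(np.round(get_state()['contact_force'],1))"
```

```text
24.4 pos [0.5279 0.0921 0.097 ] x [-0.123  0.992 -0.   ] y [0.992 0.123 0.003] F [-1.2 -1.  10. ] w 0.026 ff 61.37813329696655 j6 -0.01
[-0.7 -0.1  9.9]
[-2.1 -0.3  9.4]
[-1.9 -1.1 10.2]
[-1.2 -0.5  9.7]
```

```bash
python3 -c "
from workcell import close_job
print(close_job())"
```

```text
the job is handed in; nothing more can be done
None
```

The job is handed in at about 25 s: the plate is in its notch with the stud at the yellow arrow, and the orange cap is snapped on, sitting on the shoulder and still held down with about 10 N.

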